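# Wedge the short foot of a bench shelf

### The job

One front foot of the low steel shelf is too short and hangs above the bench. Take the tapered wooden wedge (not a flat packer) and push it, thin end first, flat on the bench, square and centred under the front edge of that foot plate until it jams tight; leave it there.

Things in the scene. Friction and masses are not known exactly. Their poses are not given: they have to be found in the camera images.
- wedge_mid (a point): Middle of the loose wooden wedge (130 mm long, 40 wide), 8.5 mm above its flat underside. x points along its length to the thin end (65 mm away, 4 mm high), z up. The top slopes evenly, 1 in 5, up to the thick end (65 mm along -x, 30 mm high). Grip it across its width 50 mm along -x, where it is 27 mm high. Two flat packers of the same wood (90 x 55 x 22 and 150 x 30 x 9 mm) are no use here.
- wedge: The same wedge; origin in the middle of its underside, axes as for its middle point.
- foot_edge (a point): Middle of the lower front edge (towards the robot) of the short foot's plate, 16 mm above the bench. x points level from the edge in under the plate and shelf, y along the edge, z up. The wedge first touches this edge when its thin end is about 60 mm past it, and jams tight some 10 to 25 mm further in, at a push of about 10 to 18 N; friction then holds it.
- short_foot: The short foot of the low grey shelf: steel plate 50 x 50 x 12 mm on a stem, sprung: gives up to 5 mm upward, 1.2 N per mm. Origin on the bench under the plate's centre, axes as the edge's. The other front foot, 300 mm aside, stands on the bench. Over the plate: stem housing 28 mm across, 75 mm high; the shelf, 75 mm high, begins 50 mm behind the edge, trays on it to 140 mm.
Mind the look-alikes: they are no part of the job. What is shaped like the wedge but green, purple or turquoise is not meant.

How it is judged:
By the outcome, as a careful person would: the job done as asked, in the order asked, and still so for the second after the job is handed in, with the robot touching nothing.
It also fails if it takes over 48 s, if anything falls off the work surface, if the arm or the gripper's body presses on something with over 40 N, if the wrist force passes 120 N, or if a joint passes its speed limit or range.

### The arm

A 6-joint arm with a two-finger parallel gripper is mounted at the origin on the work surface. World frame = base frame: x ahead of the robot, y to its left, z up, the work surface at z = 0. Lengths are in m, angles in rad, forces in N, time in s.
With the tool pointing down it reaches from about 0.425 to 0.95 m from the base axis. Payload 3.5 kg.
Tool frame: the origin (TCP) lies at the very end of the fingers, on their centre line; the grasp point (between the pads) lies 19 mm behind it (grip_point_offset is the distance from the TCP to the grasp point, in m); z points along the fingers, y is the direction in which the jaws open and shut (so a half turn about z gives the same grasp; the last joint's range is limited). The gripper opens to 85 mm and grips with 20 to 120 N. Pads are 22 mm wide; open, the fingers measure 114 mm over their backs; the gripper's body (76 mm by 85 mm) begins 54 mm behind the grasp point. The pads swing forward as they close: fully open they stand 13 mm farther back than shut.
Start: joints at [-1.325, 0.286, 1.577, -0, 1.279, -0.15], TCP at [0.26, -0.623, 0.231] pointing down, gripper open.
Joint ranges: [-2.77, 2.77], [-0.9, 2.22], [0.21, 2.48], [-1.53, 4.67], [0.24, 2.81], [-2.84, 2.84]. Speed limits (rad/s): [2.79, 2.79, 3.14, 3.14, 3.14, 3.14].

### API

Orientations are given as a 3x3 rotation matrix whose columns are the frame's x, y, z axes.
In Python, from workcell import * gives the robot as it stands.
- The arm moves only by the tool servo_tool, never from a script. Its argument "steps" is text: rows parted by semicolons, each of 7 numbers parted by spaces: the shift along the world's x, y, z in mm, then the turn, a rotation vector about the world's x, y, z in degrees, then the finger opening in mm, from 0 to 85.4. In form: tx ty tz wx wy wz hand; .... A call has exactly 10 rows; each row shifts and turns the pose as measured when the row begins; what a row does not reach is not made up. A row lasts 1/12 s, in which the tool goes at most 41.7 mm and 7.16 degrees, less where a joint would pass 70% of its speed; a pose out of reach is approached as far as the arm can. A call is refused whole if a number of a shift passes 41.7 or a number of a turn 7.16, either way. A call with a gripper value outside its range is refused whole. The fingers move at their own pace and stop on an object; "newtons" is the grip in N (left out, the last holds). Time passes only in rows, so rows that do not move let the fingers close, or fill a call up. It gives the time, the measured TCP pose, the force and the opening at its end, in the units of the state.
- get_state(): the state, without advancing time (a new reading comes with each control period).
- get_image(name): name is "side" or "top"; returns the picture (384x512x3 uint8, red, green, blue); there is no depth.
- camera_model(name): a dict with "camera_matrix" (3x3 intrinsics, pixels), "rvec" (rotation vector, rad) and "tvec" (3), from world to camera coordinates, as OpenCV has them. Camera axes: x right, y down, z forward; pixel columns grow to the right and rows downward; lengths in m; the calibration is good to about 2 mm. A picture is of the moment at which its call begins. camera_model takes no time and is no camera call.
- sign_off(): hands the job in, once; it reports no verdict.
The state is a dict: "time": time; "joints": joint angles; "dq": joint speeds; "tau": joint torques, N m; "tcp_pos": TCP position; "orientation": TCP orientation; "force": force on the tool from outside, world axes, zero at the start; "moment": the same for the moment, N m; "width": finger opening in m.
Only numpy, scipy, OpenCV 4.12 (cv2) and the standard library are available. Lean on these libraries where they do the work, as an engineer would, in place of code of your own. Each camera call takes 0.05 s, during which the arm holds its last target. There are 200 camera calls.

## Working session

There is one attempt and no reset: what is moved stays moved. The work goes in short steps, Python scripts to look and compute and a tool call to move; the robot and the scene stay as the last step left them, time stands still between calls to the robot, and variables do not carry over. Pictures are saved under pics/ and viewed, about 8 in all and at most 12, crops included, and the job is handed in when it is done.

Besides the shell and the picture viewer there is one more tool, called after ">>>" as name(argument=value, ...), one argument or row to a line, values as JSON. servo_tool: Moves the arm, as the interface text tells. Its arguments: {"type":"object","properties":{"steps":{"type":"string"},"newtons":{"type":"number"}},"required":["steps"]}

```bash
mkdir -p pics; cat > h.py <<'E'
from workcell import *
import numpy as np, cv2
def cam(n):
    m=camera_model(n); K=np.array(m["camera_matrix"],float); R=cv2.Rodrigues(np.array(m["rvec"],float))[0]; t=np.array(m["tvec"],float).ravel()
    return K,R,t
def ray(n,px,z):
    K,R,t=cam(n); c=-R.T@t; d=R.T@np.linalg.inv(K)@np.array([px[0],px[1],1.]); return c+d*(z-c[2])/d[2]
def proj(n,p):
    K,R,t=cam(n); q=K@(R@np.array(p,float)+t); return q[:2]/q[2]
def shot(n,f):
    im=get_image(n)[:,:,::-1].copy(); cv2.imwrite(f,im); return im
E
python3 - <<'E'
from h import *
a=shot("top","pics/t0_raw.png"); b=shot("side","pics/s0_raw.png")
cv2.imwrite("pics/t0.png",cv2.resize(a,(800,600),interpolation=2)); cv2.imwrite("pics/s0.png",cv2.resize(b,(800,600),interpolation=2))
for n in("top","side"):
    K,R,t=cam(n); print(n,(-R.T@t).round(3),R[2].round(2),K[0,0])
print(get_state()["time"],get_state()["orientation"])
E
```

```text
top [ 0.407 -0.089  0.945] [ 0.11  0.02 -0.99] 346.6660766705331
side [0.25  0.727 0.774] [ 0.22 -0.73 -0.64] 385.50469979847304
0.1 [[ 9.22695136e-01  3.85530108e-01 -4.70467710e-04]
 [ 3.85530201e-01 -9.22692758e-01  2.13025889e-03]
 [ 3.87181790e-04 -2.14695902e-03 -9.99997620e-01]]
```

View pics/t0.png

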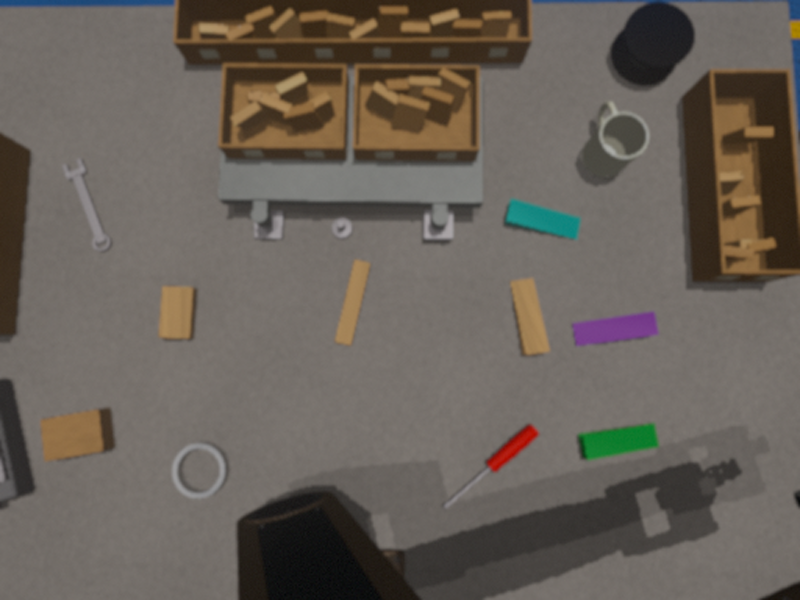

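View pics/s0.png

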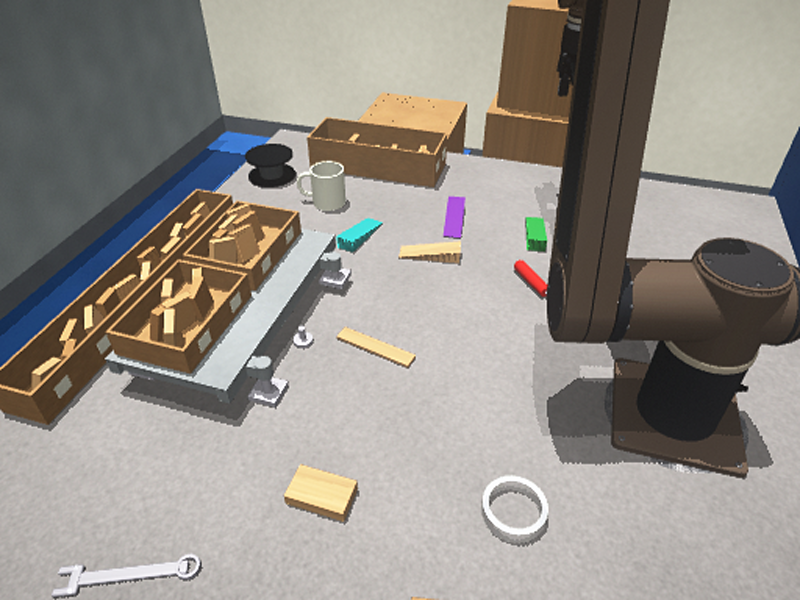

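The top view has +x up and +y left. The wooden wedge is at (530,316) of the 800-wide picture, thick end towards the robot. The feet are at about (267,228) and (438,228), and I need a closer look to tell which one hangs.

```bash
python3 - <<'E'
from h import *
a=cv2.imread("pics/t0_raw.png"); b=cv2.imread("pics/s0_raw.png")
T=lambda im,x,y:cv2.resize(im[y:y+37,x:x+50],(400,296),interpolation=cv2.INTER_CUBIC)
g=np.vstack([np.hstack([T(a,146,122),T(a,256,122)]),np.hstack([T(b,143,222),T(b,186,150)])])
cv2.imwrite("pics/feet.png",g)
for n,im,roi in(("top",a,(300,165,70,75)),("side",b,(245,145,60,30))):
    x,y,w,h=roi; hsv=cv2.cvtColor(im[y:y+h,x:x+w],cv2.COLOR_BGR2HSV)
    m=cv2.inRange(hsv,(8,75,60),(28,255,255)); cs=cv2.findContours(m,0,2)[0]; c=max(cs,key=cv2.contourArea)
    c=c+[x,y]; print(n,cv2.contourArea(c),cv2.minAreaRect(c)); p=cv2.approxPolyDP(c,2.5,True)[:,0]; 
    for q in p: print(q,ray(n,q,0).round(3),ray(n,q,.03).round(3))
E
```

```text
top 751.0 ((338.7073669433594, 202.29302978515625), (49.196632385253906, 17.91016387939453), 80.27242279052734)
[327 180] [ 0.549 -0.282  0.   ] [ 0.544 -0.276  0.03 ]
[334 226] [ 0.423 -0.298  0.   ] [ 0.423 -0.292  0.03 ]
[350 225] [ 0.426 -0.341  0.   ] [ 0.426 -0.333  0.03 ]
[341 179] [ 0.552 -0.32   0.   ] [ 0.547 -0.313  0.03 ]
side 351.5 ((274.5, 161.0), (12.0, 39.0), 90.0)
[294 155] [ 0.434 -0.374  0.   ] [ 0.427 -0.331  0.03 ]
[260 157] [ 0.544 -0.327  0.   ] [ 0.533 -0.287  0.03 ]
[255 164] [ 0.549 -0.283  0.   ] [ 0.537 -0.244  0.03 ]
[293 167] [ 0.422 -0.304  0.   ] [ 0.416 -0.264  0.03 ]
```

View pics/feet.png

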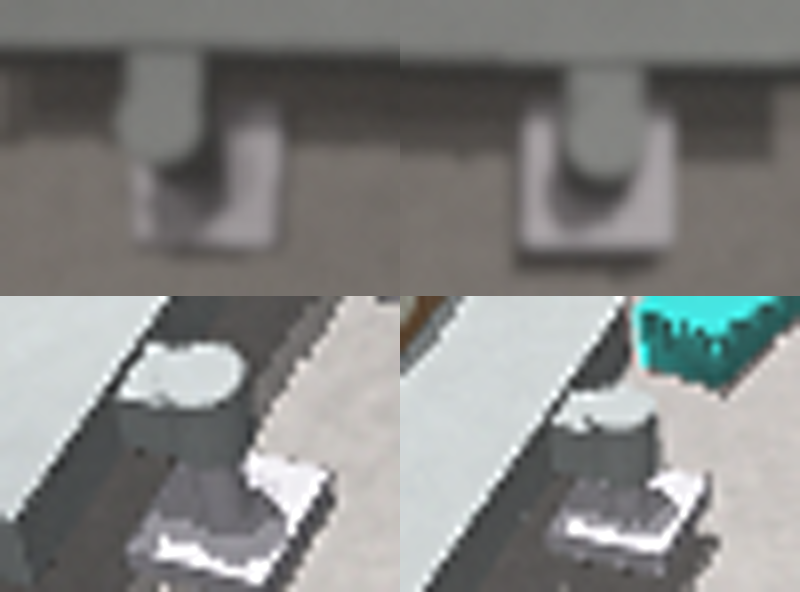

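The right foot, at negative y, is the short one: its shadow is detached in both views, while the left plate sits on the bench. The wedge measures 127 x 42 mm with its thick end at x≈0.423. Next I'll measure the edge.

```bash
python3 - <<'E'
from h import *
a=cv2.imread("pics/t0_raw.png"); 
g=cv2.cvtColor(a,6).astype(int)
print(g[142:158,316:346])
for n,ps in(("top",[(320.8,152.8),(340.2,152.8),(340.2,136),(320.8,136)]),("side",[(224.5,172.4),(218.5,181.5),(206,178.6)])):
    for p in ps: print(n,p,ray(n,p,.028).round(4))
# shelf front edge direction, z .075
x=[];
for c in (150,160,200,220,240,260,300):
    col=g[115:140,c]; d=np.diff(col); r=115+np.argmin(d); x.append(ray("top",(c,r+.5),.075)[:2]); 
x=np.array(x); print(x.round(3)); 
# wedge long sides
for p,q in(((327,180),(334,226)),((341,179),(350,225))):
    print("w")
P=[ray("top",p,z) for p,z in(((327,180),.004),((334.3,226.5),.03),((350.5,225.5),.03),((341.5,179),.004))]
print(np.array(P).round(4)); th=(P[0]+P[3])/2; tk=(P[1]+P[2])/2; d=th-tk; print("mid",(th+tk)/2,"yaw",np.degrees(np.arctan2(d[1],d[0])),np.hypot(*d[:2]))
s=get_state(); print(s["time"],s["width"])
E
```

```text
[[114 114 115 114 111 102  81  68  69  72  75  83  92  93  94  99 104 105
  105 108 108 106 107 105 104 106 105 102 105 102]
 [113 114 114 112 111 103  82  66  63  59  62  65  70  72  75  81  90  94
   98 101 104 104 104 106 107 105 105 106 105 104]
 [114 114 113 114 113 104  88  76  70  67  65  65  62  61  61  65  69  74
   82  88  91  91  98 100 104 103 104 104 105 105]
 [114 114 114 114 113 110 102  93  85  83  80  76  70  69  65  63  63  64
   67  72  71  74  80  88  92  93  98 100 103 103]
 [114 114 113 114 114 116 112 109 104 101  99  94  85  80  79  79  79  76
   73  68  64  64  67  72  75  77  82  88  93  96]
 [115 115 114 114 114 115 115 116 114 113 111 107 100  97  98 100  99  98
   91  83  79  76  72  74  75  74  72  72  76  83]
 [117 115 114 114 114 115 116 116 117 117 116 114 110 110 110 111 113 111
  108 104  99  96  90  89  93  91  83  77  75  73]
 [117 115 115 114 113 114 116 114 116 116 115 115 114 114 114 115 115 116
  114 114 113 110 105 104 108 108 103  99  94  83]
 [116 116 114 114 112 114 114 115 115 115 115 115 115 114 115 116 118 117
  117 116 118 117 114 112 
[... 851 characters left out ...]
117 117 117 116 115 115 115 116 116 114 115 114]]
top (320.8, 152.8) [ 0.6182 -0.261   0.028 ]
top (340.2, 152.8) [ 0.6183 -0.3127  0.028 ]
top (340.2, 136) [ 0.6645 -0.3138  0.028 ]
top (320.8, 136) [ 0.6645 -0.2617  0.028 ]
side (224.5, 172.4) [ 0.6178 -0.1755  0.028 ]
side (218.5, 181.5) [ 0.6196 -0.1269  0.028 ]
side (206, 178.6) [ 0.6619 -0.129   0.028 ]
[[ 0.674  0.188]
 [ 0.674  0.162]
 [ 0.671  0.058]
 [ 0.671  0.006]
 [ 0.671 -0.046]
 [ 0.671 -0.097]
 [ 0.668 -0.2  ]]
w
w
[[ 0.5481 -0.2811  0.004 ]
 [ 0.4215 -0.2926  0.03  ]
 [ 0.4243 -0.3347  0.03  ]
 [ 0.551  -0.3205  0.004 ]]
mid [ 0.48623119 -0.30722443  0.017     ] yaw 5.783938331232932 0.1273134344976744
0.1 0.0851711370191352
```

Plate corners, with the crop offset corrected, put the edge at about (0.618, -0.152). This agrees with the side view (0.618–0.620, y from -0.127 to -0.176). The shelf yaw is about -0.9°. Now I move over the wedge, tilting the tool 15° so the body leans away from the housing.

>>> servo_tool(
  steps="17 30 -12 0 0 -5.6 85;17 30 -12 0 0 -5.6 85;17 30 -12 0 0 -5.6 85;17 30 -12 0.5 -5 0 85;17 30 -12 0.5 -5 0 85;17 30 -12 0.5 -5 0 85;17 30 -12 0 0 0 85;17 30 -12 0 0 0 85;17 30 -12 0 0 0 85;17 30 -12 0 0 0 85",
)

```text
time: 0.93
tcp_pos: [0.4302, -0.3141, 0.1038]
orientation: [[0.961, 0.073, 0.268], [0.069, -0.997, 0.025], [0.269, -0.005, -0.963]]
force: [0.5, -0.5, -0.0]
width: 0.0851
```

```bash
cat >> h.py <<'E'
def st():
    s=get_state(); R=np.array(s["orientation"]); z=R[:,2]
    print("t",s["time"],"tcp",(np.array(s["tcp_pos"])*1e3).round(1),"grasp",((np.array(s["tcp_pos"])-.019*z)*1e3).round(1),"yaw %.1f tilt %.1f roll %.1f"%(np.degrees(np.arctan2(-R[0,1],R[1,1]))%180,np.degrees(np.arcsin(z[0])),np.degrees(np.arcsin(R[2,1]))),"F",np.array(s["force"]).round(1),"w",s["width"])
E
python3 -c "
from h import *; st()
for p in [(271,153),(290.4,153),(290.4,137),(271,137)]: print(ray('top',p,.028).round(4))"
```

```text
t 0.9333 tcp [ 430.2 -314.1  103.8] grasp [ 425.1 -314.5  122.1] yaw 4.2 tilt 15.6 roll -0.3 F [ 0.5 -0.5 -0. ] w 0.08507255316323697
[ 0.6175 -0.1274  0.028 ]
[ 0.6176 -0.1796  0.028 ]
[ 0.6617 -0.1798  0.028 ]
[ 0.6616 -0.1275  0.028 ]
```

>>> servo_tool(
  steps="6 1 -15 0 0 0.8 85;5 1 -15 0 0 0.8 80;0 0 -15 0 0 0 75;0 0 -15 0 0 0 70;0 0 -13 0 0 0 65;0 0 -10 0 0 0 65;0 0 -7 0 0 0 65;0 0 -4 0 0 0 65;0 0 0 0 0 0 65;0 0 0 0 0 0 65",
)

```text
time: 1.77
tcp_pos: [0.4518, -0.3161, 0.0143]
orientation: [[0.953, 0.109, 0.284], [0.112, -0.994, 0.006], [0.283, 0.026, -0.959]]
force: [-0.5, 0.5, 0.1]
width: 0.065
```

```bash
python3 -c "
from h import *; st()
a=shot('top','pics/t1r.png');b=shot('side','pics/s1r.png')
c=cv2.resize(a[160:250,290:380],(400,400),interpolation=2);d=cv2.resize(b[110:200,230:320],(400,400),interpolation=2)
cv2.imwrite('pics/g1.png',np.hstack([c,d]))"
```

```text
t 1.7667 tcp [ 451.8 -316.1   14.3] grasp [ 446.4 -316.2   32.6] yaw 6.3 tilt 16.5 roll 1.5 F [-0.5  0.5  0.1] w 0.06499006967770098
```

View pics/g1.png

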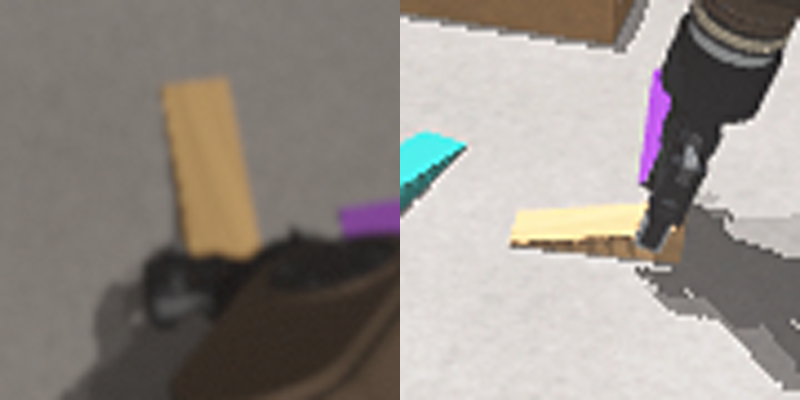

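The fingers straddle the thick end, standing about 10 mm too far forward and still 8 mm high. I'll correct that, then close.

>>> servo_tool(
  steps="-5 2 -2 0.8 0 -0.3 65;-5 2 -3 0.7 0 -0.2 65;0 0 -2 0 0 0 65;0 0 -1 0 0 0 65;0 0 0 0 0 0 30;0 0 0 0 0 0 30;0 0 0 0 0 0 30;0 0 0 0 0 0 30;0 0 0 0 0 0 30;0 0 0 0 0 0 30",
  newtons=60,
)

```text
time: 2.7
tcp_pos: [0.4386, -0.3083, 0.0033]
orientation: [[0.955, 0.1, 0.281], [0.094, -0.995, 0.037], [0.283, -0.009, -0.959]]
force: [0.2, -0.3, -0.5]
width: 0.0389
```

```bash
python3 -c "
from h import *; st()"
```

```text
t 2.7 tcp [ 438.6 -308.3    3.3] grasp [ 433.3 -309.    21.6] yaw 5.8 tilt 16.3 roll -0.5 F [ 0.2 -0.3 -0.5] w 0.038864667453924744
```

>>> servo_tool(
  steps="0 0 8 0 0 0 30;0 5 6 0 0 -0.7 30;5 20 0 0 0 -1 30;5 25 0 0 0 -1 30;8 25 0 0 0 -1 30;8 25 0 0 0 -1 30;8 25 0 0 0 -1 30;6 20 0 0 0 -1 30;2 8 0 0 0 0 30;0 0 0 0 0 0 30",
)

```text
time: 3.53
tcp_pos: [0.4829, -0.1515, 0.0236]
orientation: [[0.957, -0.026, 0.287], [-0.027, -1.0, -0.003], [0.287, -0.005, -0.958]]
force: [-0.1, -0.2, 0.5]
width: 0.039
```

```bash
python3 -c "
from h import *; st()"
```

```text
t 3.5333 tcp [ 482.9 -151.5   23.6] grasp [ 477.5 -151.4   41.8] yaw 178.5 tilt 16.7 roll -0.3 F [-0.1 -0.2  0.5] w 0.039021047763183755
```

>>> servo_tool(
  steps="0 0.5 -6 0 0.2 0.4 30;0 0.5 -5 0 0.2 0.2 30;0 0 -4 0 0 0 30;0 0 -2 0 0 0 30;0 0 -1 0 0 0 30;0 0 0 0 0 0 30;0 0 0 0 0 0 30;0 0 0 0 0 0 30;0 0 0 0 0 0 30;0 0 0 0 0 0 30",
)

```text
time: 4.37
tcp_pos: [0.4828, -0.1542, 0.0043]
orientation: [[0.96, -0.019, 0.28], [-0.02, -1.0, -0.001], [0.28, -0.004, -0.96]]
force: [-0.2, 0.9, 0.1]
width: 0.039
```

```bash
python3 - <<'E'
from h import *; st()
a=shot('top','pics/t2r.png');b=shot('side','pics/s2r.png')
c=cv2.resize(a[120:210,245:315],(466,600),interpolation=2);d=cv2.resize(b[150:240,195:245],(333,600),interpolation=2)
cv2.imwrite('pics/g2.png',np.hstack([c,d]))
E
```

```text
t 4.3667 tcp [ 482.8 -154.2    4.3] grasp [ 477.5 -154.2   22.5] yaw 178.9 tilt 16.3 roll -0.2 F [-0.2  0.9  0.1] w 0.03899536165580064
```

View pics/g2.png

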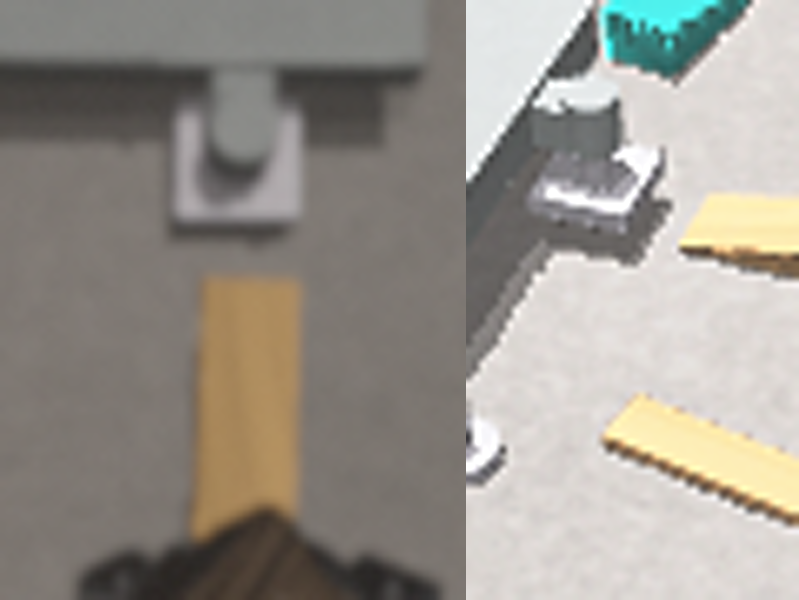

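```bash
python3 - <<'E'
from h import *
a=cv2.imread('pics/t2r.png'); hsv=cv2.cvtColor(a,cv2.COLOR_BGR2HSV); S=hsv[:,:,1].astype(float)
def cross(v,i0,lev):  # all subpixel crossings
    s=v-lev; k=np.where(s[:-1]*s[1:]<0)[0]; return [round(i0+j+s[j]/(s[j]-s[j+1]),2) for j in k]
tip=None
tc=[cross(S[155:170,c],155,75) for c in (279,283,287)]; tip=np.mean([t[0] for t in tc if t]); print("tip row",tip,ray("top",(283,tip),.004).round(4))
xt=ray("top",(283,tip),.004)[0]; C=[]
for r in range(164,194,3):
    k=cross(S[r,265:300],265,75)
    if len(k)<2: continue
    z=.004
    for _ in range(3):
        p=ray("top",(k[0],r),z);q=ray("top",(k[-1],r),z); z=.004+.2*(xt-(p[0]+q[0])/2)
    C.append((p+q)/2); print(r,k[0],k[-1],((p+q)/2).round(4),(p-q)[1].round(4))
C=np.array(C); f=np.polyfit(C[:,0],C[:,1],1); print("yaw",np.degrees(np.arctan(f[0])),"y at edge",np.polyval(f,.618), "y at tip",np.polyval(f,xt))
g=cv2.cvtColor(a,6).astype(float)
for r in range(143,153): print(r,g[r,266:296].astype(int))
E
```

```text
tip row 161.25666666666666 [ 0.5999 -0.1615  0.004 ]
164 274.67 289.65 [ 0.5919 -0.159   0.0056] 0.0411
167 274.68 289.48 [ 0.5832 -0.1586  0.0073] 0.0405
170 274.54 289.51 [ 0.5745 -0.1583  0.0091] 0.0408
173 274.11 289.49 [ 0.5659 -0.1575  0.0108] 0.0418
176 274.1 289.5 [ 0.5574 -0.1574  0.0125] 0.0418
179 273.85 289.45 [ 0.5489 -0.1568  0.0142] 0.0422
182 273.89 289.33 [ 0.5404 -0.1565  0.0159] 0.0416
185 273.88 289.36 [ 0.532  -0.1564  0.0176] 0.0416
188 273.76 289.35 [ 0.5237 -0.1561  0.0192] 0.0418
191 273.62 289.34 [ 0.5154 -0.1557  0.0209] 0.042
yaw -2.436135583804977 y at edge -0.15999342350417065 y at tip -0.15922141845150514
143 [123 124 121 113 107 133 161 162 143 110  80  75  90 106 115 119 119 115
 113 128 152 168 172 161 136 120 118 118 118 117]
144 [124 124 122 111 107 134 159 158 133 104  80  67  70  78  87  92  91  90
 103 134 160 170 172 161 139 124 121 122 121 120]
145 [123 124 121 112 107 134 160 156 129 102  88  74  66  65  68  69  71  79
 108 144 166 173 172 162 139 124 122 123 123 122]
146 [123 123 121 113 107 134 159 156 129 106  94  85  77  71  71  71  73  91
 123 154 170 174 173 163 140 125 122 122 123 122]
147 [122 123 120 112 107 133 160 159 134 112 101  95  88  84  83  84  95 117
 143 162 171 174 172 164 141 125 121 122 123 123]
148 [121 123 122 113 109 135 161 162 144 120 106 103  97  97  97 103 119 143
 160 169 172 173 172 162 140 124 121 122 123 124]
149 [120 121 120 112 111 138 162 167 156 133 113 107 107 112 118 124 141 161
 170 172 172 172 172 162 140 123 123 122 124 124]
150 [121 121 120 112 113 140 165 172 165 150 131 124 125 134 145 151 160 169
 173 173 173 174 173 163 140 125 123 124 124 124]
151 [122 122 121 114 110 136 160 167 166 156 146 141 142 150 159 162 164 167
 168 168 168 169 167 158 138 125 124 124 123 124]
152 [124 122 121 112 102 114 136 143 142 140 135 133 133 137 141 142 143 144
 144 145 144 144 144 140 130 124 123 123 123 124]
```

The wedge is 6–7 mm off to the right of the plate centre (y=-0.1525) and yawed -2.4°. I'll correct both and lower it the last millimetre.

>>> servo_tool(
  steps="0 2 0 0 0 0.8 30;0 2 0 0 0 0.8 30;0 0 0 0 0 0 30;0 0 0 0 0 0 30;0 0 -0.5 0 0 0 30;0 0 -0.5 0 0 0 30;0 0 0 0 0 0 30;0 0 0 0 0 0 30;0 0 0 0 0 0 30;0 0 0 0 0 0 30",
)

```text
time: 5.3
tcp_pos: [0.4831, -0.1495, 0.0036]
orientation: [[0.96, 0.013, 0.281], [0.011, -1.0, 0.007], [0.281, -0.004, -0.96]]
force: [0.4, 0.6, -1.0]
width: 0.039
```

```bash
cat > m.py <<'E'
from h import *
st()
a=shot('top','pics/tm.png'); S=cv2.cvtColor(a,cv2.COLOR_BGR2HSV)[:,:,1].astype(float)
def cross(v,i0,lev):
    s=v-lev; k=np.where(s[:-1]*s[1:]<0)[0]; return [i0+j+s[j]/(s[j]-s[j+1]) for j in k]
tc=[cross(S[150:170,c],150,75) for c in (277,280,283)]; print(tc)
tip=np.mean([t[0] for t in tc if t]); xt=ray("top",(281,tip),.004)[0]; C=[]
for r in range(int(tip)+3,190,3):
    k=cross(S[r,260:300],260,75)
    if len(k)<2: continue
    z=.004
    for _ in range(3):
        p=ray("top",(k[0],r),z);q=ray("top",(k[-1],r),z); z=.004+.2*(xt-(p[0]+q[0])/2)
    C.append((p+q)/2)
C=np.array(C); f=np.polyfit(C[:,0],C[:,1],1); print("tip x",xt,"yaw",np.degrees(np.arctan(f[0])),"y at edge",np.polyval(f,.618))
g=cv2.cvtColor(cv2.imread('pics/t0_raw.png'),6).astype(float); P=[]
for c in list(range(205,268,4)):
    col=g[120:136,c]; d=np.diff(col); j=np.argmin(d)
    if 0<j<len(d)-1:
        den=d[j-1]-2*d[j]+d[j+1]; o=.5*(d[j-1]-d[j+1])/den
        P.append(ray("top",(c,120+j+.5+o),.075)[:2])
P=np.array(P); f=np.polyfit(P[:,1],P[:,0],1); print("shelf yaw",-np.degrees(np.arctan(f[0])),np.std(P[:,0]-np.polyval(f,P[:,1])))
E
python3 m.py
```

```text
t 5.3 tcp [ 483.1 -149.5    3.6] grasp [ 477.8 -149.7   21.8] yaw 0.7 tilt 16.3 roll -0.2 F [ 0.4  0.6 -1. ] w 0.03901811358522256
[[np.float64(161.10714285714286)], [np.float64(161.06666666666666)], [np.float64(161.19354838709677)]]
tip x 0.6002174549781636 yaw -1.031424289883624 y at edge -0.15120622396001082
shelf yaw -0.5603552956198824 0.0003659819400946341
```

>>> servo_tool(
  steps="4 -0.3 0 0 0 0.2 30;8 -0.3 0 0 0 0.1 30;9 -0.2 0 0 0 0 30;9 -0.1 0 0 0 0 30;9 -0.1 0 0 0 0 30;9 -0.1 0 0 0 0 30;8 -0.1 0 0 0 0 30;5 0 0 0 0 0 30;3 0 0 0 0 0 30;0 0 0 0 0 0 30",
)

```text
time: 6.18
tcp_pos: [0.5561, -0.1511, 0.0039]
orientation: [[0.959, 0.019, 0.283], [0.017, -1.0, 0.008], [0.283, -0.003, -0.959]]
force: [-0.7, 0.0, -0.4]
width: 0.039
```

```bash
python3 - <<'E'
from h import *; st()
a=shot('top','pics/t3r.png');b=shot('side','pics/s3r.png')
c=cv2.resize(a[120:210,245:315],(466,600),interpolation=2);d=cv2.resize(b[150:240,195:245],(333,600),interpolation=2)
cv2.imwrite('pics/g3.png',np.hstack([c,d]))
E
```

```text
t 6.1833 tcp [ 556.1 -151.1    3.9] grasp [ 550.7 -151.2   22.1] yaw 1.1 tilt 16.4 roll -0.2 F [-0.7  0.  -0.4] w 0.038962524052129355
```

View pics/g3.png

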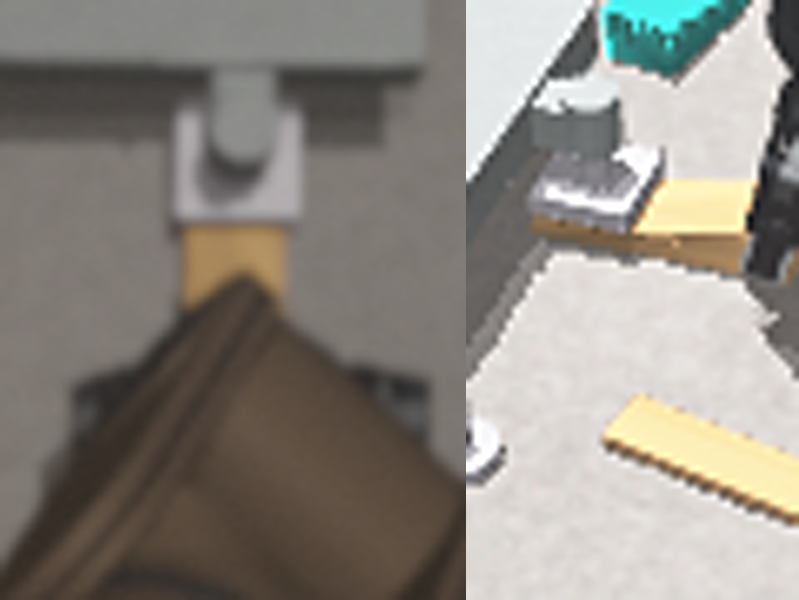

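The wedge is square and centred to about 0.5 mm, with its tip under the plate. Now I push gently while watching the force.

>>> servo_tool(
  steps="1 0 -0.4 0 0 0 30;2 0 -0.3 0 0 0 30;2 0 0 0 0 0 30;2 0 0 0 0 0 30;2 0 0 0 0 0 30;2 0 0 0 0 0 30;2 0 0 0 0 0 30;2 0 0 0 0 0 30;2 0 0 0 0 0 30;2 0 0 0 0 0 30",
)

```text
time: 7.12
tcp_pos: [0.5717, -0.1504, 0.0032]
orientation: [[0.961, 0.019, 0.275], [0.017, -1.0, 0.012], [0.275, -0.007, -0.961]]
force: [-8.2, 0.1, 6.3]
width: 0.0391
```

```bash
python3 -c "
from h import *; st()"
```

```text
t 7.1167 tcp [ 571.7 -150.4    3.2] grasp [ 566.4 -150.6   21.5] yaw 1.1 tilt 16.0 roll -0.4 F [-8.2  0.1  6.3] w 0.03912643816559751
```

>>> servo_tool(
  steps="2 -0.1 0.2 0 0 0 30;2 -0.1 0.2 0 0 0 30;2 -0.1 0 0 0 0 30;2 -0.1 0 0 0 0 30;2 -0.1 0 0 0 0 30;2 -0.1 0 0 0 0 30;2 0 0 0 0 0 30;2 0 0 0 0 0 30;2 0 0 0 0 0 30;2 0 0 0 0 0 30",
)

```text
time: 7.95
tcp_pos: [0.5816, -0.1506, 0.003]
orientation: [[0.968, 0.029, 0.25], [0.025, -1.0, 0.018], [0.25, -0.011, -0.968]]
force: [-12.4, -0.4, 10.3]
width: 0.039
```

```bash
python3 -c "
from h import *; st()"
```

```text
t 7.95 tcp [ 581.6 -150.6    3. ] grasp [ 576.8 -150.9   21.4] yaw 1.7 tilt 14.5 roll -0.6 F [-12.4  -0.4  10.3] w 0.03903294805284366
```

>>> servo_tool(
  steps="2.5 0 0 0 -0.2 -0.1 30;2.5 0 0 0 -0.2 -0.1 30;2.5 0 0 0 -0.2 -0.1 30;2.5 0 0 0 -0.2 -0.1 30;2.5 0 0 0 -0.2 -0.1 30;2.5 0 0 0 -0.2 -0.1 30;2.5 0 0 0 -0.2 -0.1 30;2.5 0 0 0 -0.2 -0.1 30;2.5 0 0 0 -0.2 -0.1 30;2.5 0 0 0 -0.2 -0.1 30",
)

```text
time: 8.78
tcp_pos: [0.5874, -0.1503, 0.003]
orientation: [[0.971, 0.03, 0.238], [0.025, -0.999, 0.024], [0.239, -0.017, -0.971]]
force: [-16.3, -1.1, 13.1]
width: 0.0389
```

```bash
python3 - <<'E'
from h import *; st()
a=shot('top','pics/t4r.png');b=shot('side','pics/s4r.png')
c=cv2.resize(a[120:210,245:315],(466,600),interpolation=2);d=cv2.resize(b[150:240,195:245],(333,600),interpolation=2)
cv2.imwrite('pics/g4.png',np.hstack([c,d]))
E
```

```text
t 8.7833 tcp [ 587.4 -150.3    3. ] grasp [ 582.9 -150.8   21.4] yaw 1.7 tilt 13.8 roll -1.0 F [-16.3  -1.1  13.1] w 0.03891408324730969
```

View pics/g4.png

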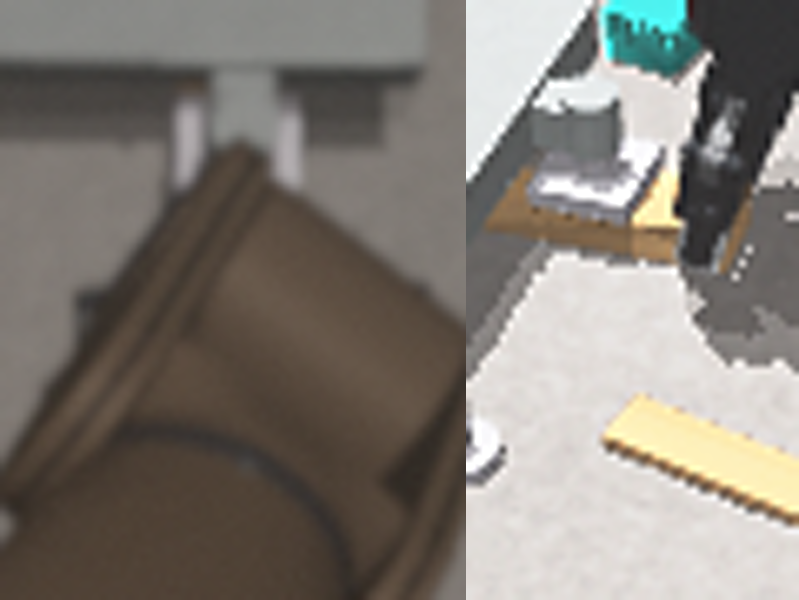

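The plate has visibly risen and the tip is about 87 mm past the edge at 16 N, so it's jammed. I'll relax, open and hold still, then retreat along the tool axis.

>>> servo_tool(
  steps="0 0 0 0 0 0 30;0 0 0 0 0 0 30;0 0 0 0 0 0 42;0 0 0 0 0 0 46;0 0 0 0 0 0 52;0 0 0 0 0 0 60;0 0 0 0 0 0 65;0 0 0 0 0 0 65;0 0 0 0 0 0 65;0 0 0 0 0 0 65",
)

```text
time: 9.72
tcp_pos: [0.5889, -0.1505, 0.0025]
orientation: [[0.97, 0.03, 0.241], [0.025, -0.999, 0.022], [0.241, -0.016, -0.97]]
force: [0.7, -0.2, 0.6]
width: 0.0649
```

```bash
python3 -c "
from h import *; st()"
```

```text
t 9.7167 tcp [ 588.9 -150.5    2.5] grasp [ 584.3 -150.9   20.9] yaw 1.7 tilt 13.9 roll -0.9 F [ 0.7 -0.2  0.6] w 0.06489495231754269
```

Now I retreat up and back, then further away for a clear view.

>>> servo_tool(
  steps="-1 0 4 0 0 0 65;-2 0 8 0 0 0 65;-4 0 15 0 0 0 65;-6 0 20 0 0 0 65;-10 0 25 0 0 0 65;-15 0 25 0 0 0 65;-20 -10 25 0 0 0 65;-20 -25 20 0 0 0 65;-20 -30 15 0 0 0 65;-15 -30 10 0 0 0 65",
)

```text
time: 10.55
tcp_pos: [0.4691, -0.2411, 0.1783]
orientation: [[0.971, 0.041, 0.237], [0.036, -0.999, 0.026], [0.238, -0.016, -0.971]]
force: [1.0, -0.5, -0.1]
width: 0.0648
```

>>> servo_tool(
  steps="-20 -35 10 0 0 0 65;-20 -35 10 0 0 0 65;-20 -35 0 0 0 0 65;-20 -35 0 0 0 0 65;-20 -35 0 0 0 0 65;-10 -35 0 0 0 0 65;-10 -35 0 0 0 0 65;0 -20 0 0 0 0 65;0 0 0 0 0 0 65;0 0 0 0 0 0 65",
)

```text
time: 11.38
tcp_pos: [0.338, -0.5203, 0.2147]
orientation: [[0.968, 0.032, 0.248], [0.033, -0.999, 0.001], [0.248, 0.008, -0.969]]
force: [0.7, -0.1, 0.5]
width: 0.0651
```

```bash
python3 - <<'E'
from h import *; st()
a=shot('top','pics/t5r.png');b=shot('side','pics/s5r.png')
c=cv2.resize(a[120:210,245:315],(466,600),interpolation=2);d=cv2.resize(b[150:240,195:245],(333,600),interpolation=2)
cv2.imwrite('pics/g5.png',np.hstack([c,d]))
S=cv2.cvtColor(a,cv2.COLOR_BGR2HSV)[:,:,1].astype(float)
def cross(v,i0,lev=75):
    s=v-lev; k=np.where(s[:-1]*s[1:]<0)[0]; return [i0+j+s[j]/(s[j]-s[j+1]) for j in k]
e=[cross(S[145:190,c],145) for c in (277,280,283)]; print(e)
for t in e: print([ray("top",(280,r),z)[0].round(4) for r,z in zip(t,(.021,.03))])
C=[]
for r in range(int(e[1][0])+3,int(e[1][-1])-1,2):
    k=cross(S[r,260:300],260)
    if len(k)>1: p=ray("top",(k[0],r),.026);q=ray("top",(k[-1],r),.026); C.append((p+q)/2); print(r,C[-1].round(4),(p-q)[1].round(4))
C=np.array(C); f=np.polyfit(C[:,0],C[:,1],1); print(np.degrees(np.arctan(f[0])),np.polyval(f,.618))
g=cv2.cvtColor(a,6); print(g[138,264:298],g[147,264:298],g[148:158,272])
E
```

```text
t 11.3833 tcp [ 338.  -520.3  214.7] grasp [ 333.3 -520.3  233.1] yaw 1.9 tilt 14.4 roll 0.4 F [ 0.7 -0.1  0.5] w 0.06514520725424643
[[np.float64(152.90625), np.float64(170.38181818181818)], [np.float64(152.98360655737704), np.float64(170.35849056603774)], [np.float64(152.96666666666667), np.float64(170.48214285714286)]]
[np.float64(0.6194), np.float64(0.5697)]
[np.float64(0.6192), np.float64(0.5698)]
[np.float64(0.6192), np.float64(0.5695)]
155 [ 0.6125 -0.1491  0.026 ] 0.0435
157 [ 0.607  -0.1496  0.026 ] 0.0421
159 [ 0.6015 -0.1496  0.026 ] 0.0417
161 [ 0.596  -0.1496  0.026 ] 0.0423
163 [ 0.5906 -0.15    0.026 ] 0.0426
165 [ 0.5851 -0.1503  0.026 ] 0.0428
167 [ 0.5796 -0.1503  0.026 ] 0.0428
2.049964724335957 -0.14899344806144058
[ 78  78  78  77  77  75  84 119 153 162 150 121 110 123 132 133 132 133
 132 133 132 133 136 146 154 143 104  73  71  72  72  70  72  72] [117 116 118 115 109  93  95 125 153 153 132 114 103  97  89  83  81  81
  95 122 147 160 165 166 166 157 134 119 117 116 117 118 118 117] [154 156 155 138 112 103 111 115 113 110]
```

View pics/g5.png

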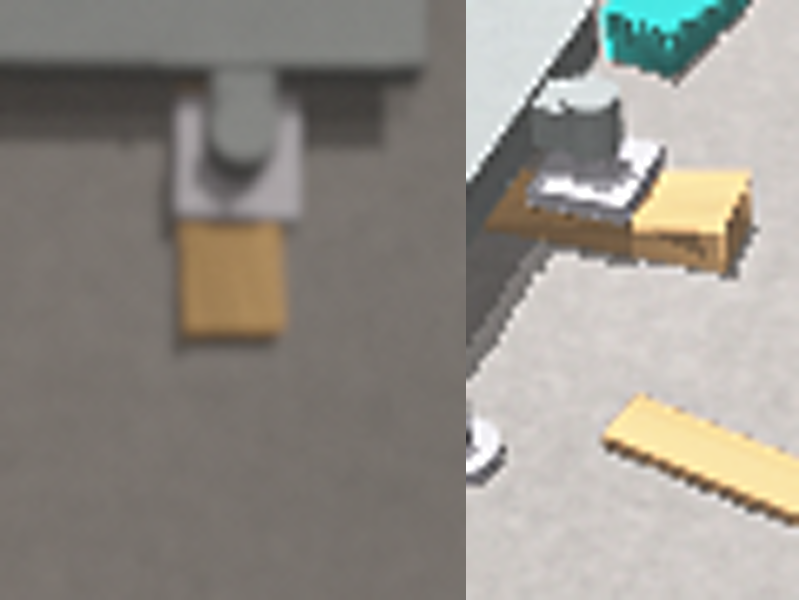

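The last view shows the wedge flat on the bench under the raised plate. About 50 mm stands outside, so about 80 mm is in. It's roughly 3 mm off centre and 2° off square, holding with the hand clear, so I'm handing in.

```bash
python3 -c "
from h import *
a=cv2.imread('pics/t5r.png').astype(int); b=get_image('top')[:,:,::-1].astype(int); print('change',abs(a-b)[130:180,265:300].mean())
print(sign_off())"
```

```text
change 0.6971428571428572
the job is handed in; nothing more can be done
None
```

I pushed the wooden wedge, thin end first and flat on the bench, under the short foot until it jammed, then let go and backed the arm off. The short foot is the right-hand one, at negative y. The job was handed in at about 11.5 s; sign-off gives no verdict.

**Jam:** the final push reached about 16 N, with the plate visibly raised.

**Last checks with the hand clear:**
- The thick end stands about 50 mm outside the edge, so about 80 mm is in. That is about 20 mm past first touch.
- The wedge looks flat in the side view, and a second picture shortly before handing in showed no movement.

**Not perfect or in disagreement:**
- The final top view puts the wedge about 3 mm left of the plate's centre and about 2° off square. Before the push it was within 0.5 mm, so it drifted slightly under load.
- The arm's position suggested about 87 mm of insertion, but the picture shows about 80 mm. The difference is probably slip or roll in the grip during the hard push.
- I did not test the jam with a second push after letting go.

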